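# Unlock and draw out a flask carriage

## Task

Get the flask out of the heating unit for loading, in this order: swing the blue splash door open by its black handle until it stands square to the doorway or wider, then draw the red lock slide fully out, and then gently pull the carriage by its black bar all the way out to its stop with the flask still standing on it. Leave the door wide open and the lock drawn, let go of everything, and do not disturb the other glassware on the bench.

Things in the scene. Friction and masses are not known exactly. Their poses are not given: they have to be found in the camera images.
- unit: White bench heating unit, fixed. Frame: z up, origin at bench level, in the doorway's plane, under the carriage's centre line. Base x -80..185, y -300..170 mm; deck 45 mm high. Clear walls (tops 100 mm) at x -67 and x 80, y -217..0; no roof. Control housing y -300..-218, 95 mm high. Beyond the doorway (y 0..170) a bare ledge: the door swings over it and the carriage comes out to +y.
- door (a joint): Splash door hinge (rad): 0 shut, 1.57 square to the doorway, 1.8 at its stop; starts at 0 to 0.3. Turns clockwise seen from above as it opens, out over the ledge. Friction about 0.08 N m: stays where left. Blue panel 140 mm wide, 8 mm thick, top at height 99 mm.
- door_grip (a point): Point to hold on the door's handle, height 123 mm: on the axis of an upright black round bar, 16 mm thick, 34 mm out from the panel's mid-plane and 120 mm along it from the hinge. Bar top at 136 mm, so 37 mm of it is above the panel. Turns with the door: x axis along the panel towards the hinge, y axis out of the outer face.
- door_hinge (a point): Point on the door's vertical hinge axis (height 120 mm), at x = 80 mm, y = 4 mm in the unit's frame. Fixed to the unit.
- lock (a joint): Lock slide (m): 0 locked, 0.035 fully drawn (stop). Draws out along the unit's +x, away from the carriage; friction about 2.5 N, stays where left. Its steel bolt reaches 18 mm into a notch on the carriage's side and blocks it until drawn more than 0.018. Starts at 0 to 0.003.
- lock_grip (a point): Centre of the red grip block on the lock slide: 16 mm along the unit's x, 45 mm along its y, 26 mm high, on a narrower stem; point height 123 mm, top 136 mm. Axes as the unit's. With the lock at 0 it lies at x 115, y -110 mm in the unit's frame.
- carriage (a joint): Carriage slide (m): 0 home, 0.12 fully out (stop). Moves along the unit's +y, out through the doorway; friction about 2 N plus light damping, stays where left. Starts home. With the lock engaged it has only about 2 mm of play.
- carriage_grip (a point): Centre of the carriage's black handle bar: 85 mm along the unit's x, 14 mm along its y, 26 mm high, on two posts at its ends; point height 123 mm, top at 136 mm. With the carriage home it lies at x = 0, y = -38 mm in the unit's frame. Fixed orientation as the unit.
- tray_mid (a point): Middle of the floor of the pocket of the carriage in which the flask stands (height 55 mm), 107 mm behind (unit's -y of) the handle bar. The pocket is 82 x 102 mm with a rim 14 mm high.
- flask: Amber conical flask with an orange stopper standing loose in the carriage's pocket: base 68 mm across, 117 mm tall, neck 28 mm across, about 0.25 kg. Origin at the centre of its base, z up. It must stay standing.
- beaker: Bystander: clear glass beaker about 72 mm across, 85 mm tall, loose on the bench. Origin under its centre.
- jar: Bystander: amber jar with a blue cap, 68 mm across, 100 mm tall, loose on the bench. Origin under its centre.
- rack: Bystander: white rack with capped test tubes, 150 x 55 mm, 106 mm tall, loose on the bench. Origin under its centre, long side along its x.

How it is judged:
By the outcome, as a careful person would: the job done as asked, in the order asked, and still so for the second after the job is handed in, with the robot touching nothing.
It also fails if it takes over 58 s, if anything falls off the work surface, if the arm or the gripper's body presses on something with over 40 N, if the wrist force passes 120 N, or if a joint passes its speed limit or range.

## Robot

A 6-joint arm with a two-finger parallel gripper is mounted at the origin on the work surface. World frame = base frame: x ahead of the robot, y to its left, z up, the work surface at z = 0. Lengths are in m, angles in rad, forces in N, time in s.
With the tool pointing down it reaches from about 0.425 to 0.925 m from the base axis. Payload 12.5 kg.
Tool frame: the origin (TCP) lies on the mounting face of the last link; the fingertips stand 173 mm ahead of it and the grasp point (between the pads) lies ahead of it (hold_point_z is the z of the grasp point in the tool frame, in m); z points along the fingers, y is the line along which they close (so a half turn about z gives the same grasp; the last joint's range is limited). The gripper opens to 85 mm and grips with 20 to 120 N. Pads are 22 mm wide; open, the fingers measure 114 mm over their backs; the gripper's body (76 mm by 85 mm) begins 54 mm behind the grasp point. The pads swing forward as they close: fully open they stand 13 mm farther back than shut.
Start: joints at [-1.214, 0.491, 1.559, -0, 1.092, -0.106], TCP at [0.279, -0.559, 0.405] pointing down, gripper open.
Joint ranges: [-3.1, 3.1], [-0.84, 2.19], [0.05, 2.79], [-1.13, 4.28], [0.06, 2.93], [-2.69, 2.69]. Speed limits (rad/s): [2.22, 2.22, 2.79, 3.14, 3.14, 3.14].

## Interface

Orientations are given as a rotation vector (axis times angle).
In Python, from station import * gives the robot as it stands. The module is installed in compiled form; this text tells all that it offers. Calls block until the motion is done:
- move_pose(position, orientation): joint-space move of the TCP to a pose.
- line_to(position, orientation=None, max_speed=0.15, contact_N=None): straight line of the TCP; orientation=None keeps the orientation; max_speed is the mean speed in m/s. With contact_N (N) it stops when the force on the tool has changed by that much, and returns True; else False.
- move_j(angles): joint-space move.
- gripper_to(opening, grip_force=None): opening from 0.0 (shut) to 1.0 (fully open); grip_force is the grip in N (None keeps the last); returns when the fingers have stopped.
- dwell(seconds).
- solve_ik(position, orientation): joint angles nearest the present ones, or None.
- state(): the state.
- snapshot(name): name is "scene" or "top"; returns (picture, depth): 480x640x3 uint8, red, green, blue; 480x640 float32, m along the optical axis (not along the pixel's ray), 0 where there is no reading.
- camera_info(name): a dict with "fovy" (degrees; the focal length in pixels is half the picture's height over the tangent of half this angle, whatever the lens; pixels are square), "cx", "cy" (the principal point, pixels), "R" (3x3) and "t" (3): a world point X has camera coordinates R X + t. Camera axes: x right, y down, z forward; pixel columns grow to the right and rows downward; lengths in m; the calibration is good to about 2 mm. A picture is of the moment at which its call begins. camera_info takes no time and is no camera call.
A pose or a line that the arm cannot do raises PlanningError and nothing moves.
- hand_in(): hands the job in; it is judged then, once.
The state is a dict: "t": time; "joints": joint angles; "dq": joint speeds; "effort": joint torques, N m; "eef_pos": TCP position; "tool_rot": TCP orientation; "wrist_force": force on the tool from outside, world axes, zero at the start; "torque": the same for the moment, N m; "opening": opening from 0.0 (shut) to 1.0 (fully open); "gripper_force": force on a finger pad.
Only numpy, scipy, OpenCV 4.12 (cv2) and the standard library are available. Lean on these libraries where they do the work, as an engineer would, in place of code of your own. Each camera call takes 0.05 s, during which the arm holds its last target. There are 200 camera calls.

## Working session

There is one attempt and no reset: what is moved stays moved. The work goes in short steps, each a Python script; the robot and the scene stay as the last script left them, time stands still between calls to the robot, and variables do not carry over. Pictures are saved under pics/ and viewed, at most 10 in all, crops included, and the job is handed in when it is done.

```bash
mkdir -p pics; python3 - <<'E'
from station import *
import cv2, numpy as np
for n in ("scene","top"):
    p,d=snapshot(n); np.savez(f"pics/{n}0.npz",p=p,d=d); cv2.imwrite(f"pics/{n}0.png",p[:,:,::-1])
    c=camera_info(n); print(n,c, "campos",-np.array(c["R"]).T@np.array(c["t"]), (d>0).mean())
s=state(); print(s)
try: print(hold_point_z)
except Exception as e: print(e)
E
```

```text
scene {'fovy': 53.10243042512921, 'cx': 324.1439196311465, 'cy': 241.2833371169712, 'R': array([[ 0.31567703,  0.94883961,  0.00717031],
       [ 0.81390883, -0.26688596, -0.51606618],
       [-0.48775037,  0.16874622, -0.8565187 ]]), 't': array([-0.15612103, -0.42039295,  1.81189023])} campos [ 1.27519549 -0.26981279  1.33608672] 0.9961100260416667
top {'fovy': 48.83401601526735, 'cx': 314.7192334568927, 'cy': 236.09953590631343, 'R': array([[-0.01642771, -0.99970919, -0.01765434],
       [-0.99280269,  0.01840402, -0.11833898],
       [ 0.11862947,  0.01558324, -0.9928163 ]]), 't': array([0.01795327, 0.60968157, 1.41062188])} campos [ 0.43824711 -0.0152546   1.47295445] 0.9961588541666667
{'t': 0.1, 'joints': array([-1.21360015e+00,  4.91504474e-01,  1.55935518e+00, -5.92712887e-06,
        1.09171538e+00, -1.05626592e-01]), 'dq': array([ 1.88412634e-04, -1.08081707e-03, -8.54048642e-04, -5.15328119e-05,
       -2.50355618e-03, -3.82069482e-04]), 'effort': array([ 2.36426073e-03, -6.19446874e+01, -2.62025946e+01, -1.16115307e-04,
        2.91875745e-03,  2.06695341e-05]), 'eef_pos': array([ 0.27904652, -0.55922913,  0.40419435]), 'tool_rot': array([-3.05690030e+00, -7.20309836e-01,  2.01722327e-04]), 'wrist_force': array([ 0.05104961, -0.33881865,  0.23417692]), 'torque': array([ 0.03215362, -0.00428663,  0.02213097]), 'gripper_force': 0.0, 'opening': 1.000280908246774}
0.1547
```

View pics/scene0.png

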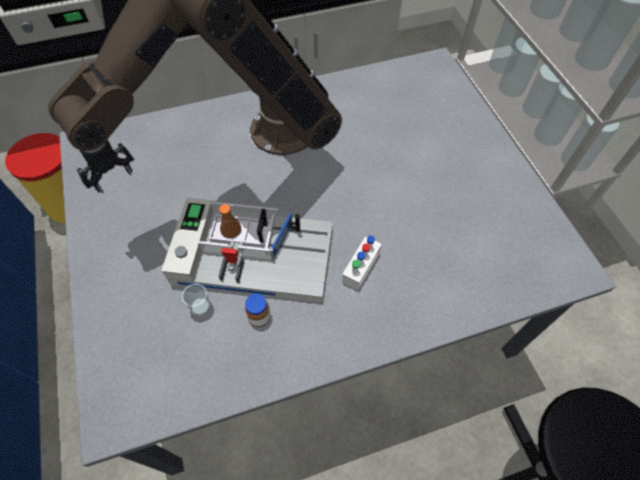

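View pics/top0.png

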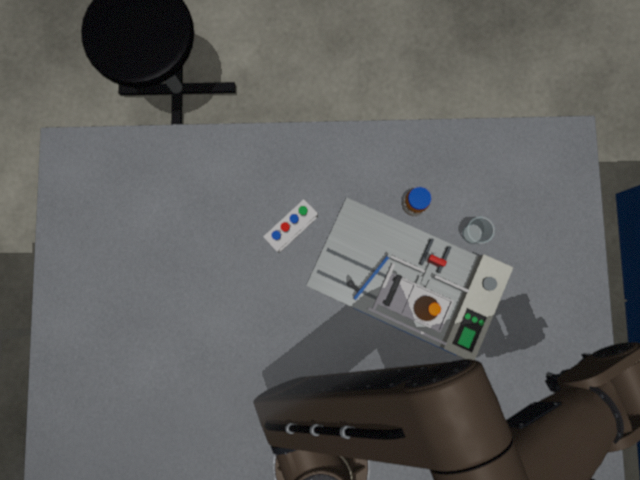

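The scene view shows the unit with its housing at the upper left around (185,240), the red lock at (230,254), the flask at (230,225), the carriage bar at (262,222) and the blue door at (283,233) slightly ajar. In the top view they are at: housing (485,310), lock (437,261), stopper (434,309), bar (393,290), door panel (370,278) and rack, jar and beaker at (290,225), (417,200), (478,230). Next I'll turn these pixels into positions.

```bash
cat > h.py <<'E'
import numpy as np, cv2
from station import *
def cloud(n,d):
    c=camera_info(n); f=240/np.tan(np.radians(c["fovy"])/2)
    v,u=np.mgrid[:480,:640].astype(float)
    X=np.stack([(u-c["cx"])/f*d,(v-c["cy"])/f*d,d],-1)
    return (X-np.array(c["t"]))@np.array(c["R"])   # R^T(X-t)
E
python3 - <<'E'
from h import *
for n,box in (("scene",(150,190,345,310)),("top",(300,190,520,365))):
    z=np.load(f"pics/{n}0.npz");p,d=z["p"],z["d"];W=cloud(n,d)
    m=np.zeros((480,640),bool);m[box[1]:box[3],box[0]:box[2]]=1
    hsv=cv2.cvtColor(p,cv2.COLOR_RGB2HSV); H,S,V=[hsv[...,i].astype(int) for i in range(3)]
    Z=W[...,2]
    print(n,"table z",np.median(Z[380:400,300:320]) if n=="scene" else np.median(Z[300,100:200]))
    b=(m&(Z>0.03)&(Z<0.06)).astype(np.uint8)
    k,l,st,_=cv2.connectedComponentsWithStats((m&(Z>0.03)&(Z<0.16)).astype(np.uint8))
    i=1+np.argmax(st[1:,4]); P=W[l==i]
    r=cv2.minAreaRect(P[:,:2].astype(np.float32)*1000); print("base rect",r,len(P)); print(cv2.boxPoints(r).round(0).tolist())
    def rep(name,mm):
        Q=W[mm&m]; print(name,len(Q),"med",np.median(Q,0).round(4),"zrange",np.percentile(Q[:,2],[5,50,95]).round(3))
        return Q
    red=rep("red",((H<6)|(H>174))&(S>170)&(V>90)); q=red[red[:,2]>.125]; print(" top",len(q),q.mean(0).round(4),cv2.minAreaRect(q[:,:2].astype(np.float32)*1000))
    ora=rep("orange",(H>=8)&(H<18)&(S>180)&(V>180))
    blue=rep("blue",(H>100)&(H<125)&(S>120)&(Z>.085)&(Z<.11)); 
    if len(blue)>3:
        print(" rect",cv2.minAreaRect(blue[:,:2].astype(np.float32)*1000))
    bl=m&(V<70)&(Z>.125)&(Z<.15); k,l,st,ce=cv2.connectedComponentsWithStats(bl.astype(np.uint8))
    for i in range(1,k):
        if st[i,4]>4:
            q=W[l==i]; print(" black",ce[i].round(),len(q),q.mean(0).round(4),cv2.minAreaRect(q[:,:2].astype(np.float32)*1000))
E
```

```text
scene table z -0.0049917173954488955
base rect ((538.113525390625, -255.81008911132812), (472.9326477050781, 362.85919189453125), 64.96785736083984) 13171
[[274.0, -393.0], [602.0, -547.0], [803.0, -118.0], [474.0, 35.0]]
red 133 med [ 0.5399 -0.3054  0.1302] zrange [0.088 0.13  0.139]
 top 76 [ 0.5384 -0.3038  0.1345] ((536.8311767578125, -302.78179931640625), (42.99639892578125, 16.148744583129883), 58.79872131347656)
orange 28 med [ 0.4148 -0.2845  0.1727] zrange [0.169 0.173 0.176]
blue 406 med [ 0.6906 -0.2599  0.1003] zrange [0.095 0.1   0.104]
 rect ((583.4299926757812, -188.37310791015625), (57.65667724609375, 338.29376220703125), 55.04443359375)
 black [261. 221.] 125 [ 0.465  -0.1894  0.1346] ((462.9077453613281, -188.3566436767578), (15.338245391845703, 82.58344268798828), 65.97721099853516)
 black [297. 217.] 23 [ 0.4848 -0.0839  0.1357] ((482.75494384765625, -84.48480987548828), (16.94807243347168, 11.652355194091797), 11.625541687011719)
top table z 0.0020120636121312846
base rect ((492.4570007324219, -235.43594360351562), (471.8427734375, 268.19256591796875), 64.28567504882812) 17925
[[269.0, -390.0], [511.0, -506.0], [716.0, -81.0], [474.0, 35.0]]
red 90 med [ 0.5314 -0.3016  0.1371] zrange [0.131 0.137 0.141]
 top 90 [ 0.5311 -0.3016  0.1366] ((531.1287231445312, -301.77587890625), (41.001190185546875, 14.988787651062012), 68.47734069824219)
  return _methods._mean(a, axis=axis, dtype=dtype,
  ret = um.true_divide(
Traceback (most recent call last):
IndexError: index -1 is out of bounds for axis 0 with size 0
```

```bash
python3 - <<'E'
import cv2
p=cv2.imread("pics/top0.png")[180:370,250:530];q=cv2.imread("pics/scene0.png")[180:320,150:350]
cv2.imwrite("pics/c1.png",cv2.resize(p,(800,543),interpolation=2));cv2.imwrite("pics/c2.png",cv2.resize(q,(800,560),interpolation=2))
E
```

```text
(no output)
```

View pics/c1.png

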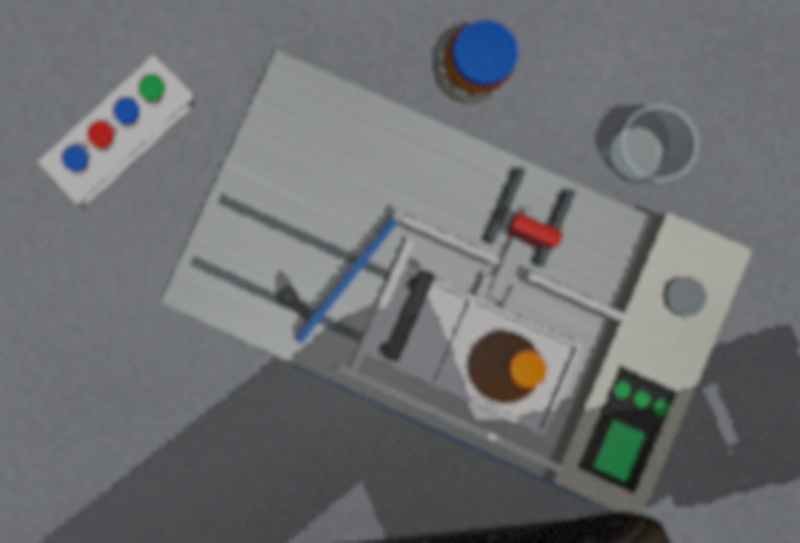

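The enlarged top view shows the door about 15–20° ajar, with its hinge end at crop (393,215), free end (300,338) and handle at (290,288). The flask stands in the pocket, the lock block is at (535,230) and the bar at (407,315). Now I'll cast rays onto the known heights.

```bash
cat >> h.py <<'E'
def cast(n,uv,z):
    c=camera_info(n); f=240/np.tan(np.radians(c["fovy"])/2); R=np.array(c["R"]);t=np.array(c["t"])
    uv=np.atleast_2d(np.asarray(uv,float)); r=np.c_[(uv[:,0]-c["cx"])/f,(uv[:,1]-c["cy"])/f,np.ones(len(uv))]@R
    o=-R.T@t; return o+r*((z-o[2])/r[:,2])[:,None]
E
python3 - <<'E'
from h import *
c,s=np.cos(np.radians(-25.7)),np.sin(np.radians(-25.7)); R=np.array([[c,-s],[s,c]]); O=np.array([.4734,-.154])
U=lambda P:(((np.atleast_2d(P)[:,:2]-O)@R)*1000).round(1)
for n,box in (("scene",(150,190,345,310)),("top",(300,190,520,365))):
    z=np.load(f"pics/{n}0.npz");p,d=z["p"],z["d"];W=cloud(n,d);Z=W[...,2]
    m=np.zeros((480,640),bool);m[box[1]:box[3],box[0]:box[2]]=1
    hsv=cv2.cvtColor(p,cv2.COLOR_RGB2HSV); H,S,V=[hsv[...,i].astype(int) for i in range(3)]
    def comps(name,mm,zt,mn=5):
        k,l,st,ce=cv2.connectedComponentsWithStats((mm&m).astype(np.uint8))
        for i in range(1,k):
            if st[i,4]>=mn:
                v,u=np.nonzero(l==i); P=cast(n,np.c_[u,v],zt)[:,:2]; r=cv2.minAreaRect((P*1000).astype(np.float32))
                print(n,name,ce[i].round(),st[i,4],"zmed",np.median(Z[l==i]).round(3),"rect",np.round(r[0]),np.round(r[1]),round(r[2],1),"unit",U(np.array(r[0])/1000))
    comps("red",((H<6)|(H>174))&(S>150)&(V>70)&(Z>.12),.136)
    comps("orange",(H>=5)&(H<20)&(S>170)&(V>150),.172)
    b=(H>100)&(H<128)&(S>100)&(Z>.08)&(Z<.115)
    comps("blue",b,.099,20)
    comps("black",(V<85)&(Z>.12)&(Z<.15),.136,5)
    if n=="top":
        print("door px HSV",hsv[278,370],W[278,370],hsv[290,393],W[290,393],hsv[281,351],W[281,351],"stopper",hsv[309,434])
E
```

```text
scene red [229. 252.] 96 zmed 0.135 rect [ 540. -305.] [44. 23.] 62.6 unit [[ 125.7 -107. ]]
scene orange [224. 209.] 62 zmed 0.173 rect [ 414. -284.] [27. 25.] 71.9 unit [[   2.6 -142.6]]
scene blue [282. 231.] 138 zmed 0.099 rect [ 498. -137.] [ 15. 143.] 50.8 unit [[14.5 26.1]]
scene blue [255. 302.] 285 zmed 0.101 rect [ 697. -271.] [56. 45.] 71.8 unit [[252.1  -8.4]]
scene black [261. 221.] 144 zmed 0.135 rect [ 467. -189.] [17. 91.] 64.6 unit [[ 10.  -34.6]]
scene black [229. 218.] 45 zmed 0.137 rect [ 425. -280.] [34. 24.] 24.9 unit [[  11.2 -134.6]]
scene black [297. 217.] 29 zmed 0.135 rect [485. -84.] [12. 22.] 73.1 unit [[-19.5  68.3]]
top red [437. 260.] 106 zmed 0.137 rect [ 530. -301.] [43. 17.] 66.8 unit [[ 115.3 -108. ]]
top orange [434. 309.] 106 zmed 0.173 rect [ 411. -282.] [24. 27.] 87.6 unit [[  -0.6 -142. ]]
top blue [419. 199.] 371 zmed 0.1 rect [ 694. -270.] [58. 51.] 88.8 unit [[249.2  -8.4]]
top blue [370. 278.] 150 zmed 0.1 rect [ 492. -137.] [  8. 137.] 49.7 unit [[ 9.1 23.3]]
top black [392. 290.] 191 zmed 0.136 rect [ 458. -187.] [15. 83.] 64.2 unit [[  0.3 -36.6]]
top black [350. 283.] 32 zmed 0.136 rect [477. -81.] [15. 14.] 25.3 unit [[-28.3  67. ]]
top black [426. 309.] 63 zmed 0.127 rect [ 409. -272.] [35. 21.] 1.7 unit [[  -6.6 -134.2]]
door px HSV [107 153 140] [ 0.49051307 -0.13489166  0.10007593] [150   5  53] [ 0.45811324 -0.18848482  0.13629932] [105   8  64] [ 0.48239008 -0.08371791  0.1371492 ] stopper [ 18 232 175]
```

Top-view fixes agree with the given layout: lock at (115,−108), bar at (0,−37), and flask at (−1,−142) against the pocket at (0,−145). The door angle is about 0.25 from both the panel and the handle, so I'll do the door now.

```bash
cat >> h.py <<'E'
from scipy.spatial.transform import Rotation as Ro
YAW=np.radians(-25.7); UO=np.array([.475,-.153]); HZ=0.1547
def uw(x,y,z):   # unit mm -> world TCP with grasp point there
    c,s=np.cos(YAW),np.sin(YAW); x,y=x/1e3,y/1e3
    return np.array([UO[0]+c*x-s*y, UO[1]+s*x+c*y, z/1e3+HZ])
def rot(phi):    # tool down, closing line at unit angle phi
    return (Ro.from_euler('z',phi+YAW+np.pi/2)*Ro.from_euler('x',np.pi)).as_rotvec()
def door(th,z=124):
    e=np.array([-np.cos(th),np.sin(th)]);n=np.array([np.sin(th),np.cos(th)])
    g=np.array([80,4])+120*e+34*n
    return uw(g[0],g[1],z), rot(np.pi/2-th)
def rep(tag):
    s=state(); print(tag,"t %.2f"%s["t"],s["eef_pos"].round(4),"F",s["wrist_force"].round(1),"op %.3f"%s["opening"],"gf %.1f"%s["gripper_force"],flush=True)
E
python3 - <<'E'
from h import *
t0=.245
for th in np.linspace(t0,1.72,6): assert solve_ik(*door(th)) is not None
p,o=door(t0,200); move_pose(p+[0,0,.05],o); rep("hover")
gripper_to(.5,40); line_to(*door(t0,150),max_speed=.15); print(line_to(*door(t0,124),max_speed=.08,contact_N=8)); rep("down")
gripper_to(0,40); rep("grip")
for i,th in enumerate(np.linspace(t0,1.72,10)[1:]):
    line_to(*door(th),max_speed=.06)
    if i%2==0: rep("%.2f"%th)
    if np.linalg.norm(state()["wrist_force"])>40: print("force!"); break
p,d=snapshot("top"); cv2.imwrite("pics/door1.png",cv2.resize(p[180:370,250:530,::-1],(560,380)))
E
```

```text
hover t 1.98 [ 0.4784 -0.0818  0.4047] F [0.  0.5 0.1] op 0.999 gf 0.0
False
down t 3.76 [ 0.4784 -0.0813  0.279 ] F [ 0.1 -0.5 -0.4] op 0.501 gf 0.0
grip t 4.11 [ 0.4783 -0.0812  0.2792] F [-1.3  0.3  6.5] op 0.170 gf 38.9
0.41 t 4.60 [ 0.4963 -0.071   0.2792] F [0.4 1.2 7. ] op 0.172 gf 39.1
0.74 t 5.58 [ 0.5355 -0.06    0.2793] F [1.6 1.9 6. ] op 0.169 gf 39.1
1.06 t 6.57 [ 0.5762 -0.0621  0.2793] F [2.6 4.4 5.1] op 0.171 gf 39.1
1.39 t 7.55 [ 0.6142 -0.0771  0.2793] F [6.2 5.5 4.2] op 0.173 gf 39.1
1.72 t 8.53 [ 0.6455 -0.1036  0.2794] F [10.5  5.   0.8] op 0.175 gf 39.1
```

```bash
python3 - <<'E'
from h import *
gripper_to(.55); p,o=door(1.72,124); line_to(p+[0,0,.1],o,max_speed=.2); rep("released")
p=uw(115,-109,124); o=rot(0)
move_pose(p+[0,0,.1],o); rep("over lock")
im,d=snapshot("scene"); cv2.imwrite("pics/door_s.png",cv2.resize(im[180:320,150:350,::-1],(800,560)))
W=cloud("scene",d); hsv=cv2.cvtColor(im,cv2.COLOR_RGB2HSV).astype(int)
m=(hsv[...,0]>100)&(hsv[...,0]<128)&(hsv[...,1]>100)&(abs(W[...,2]-.099)<.012); m[:190]=0;m[290:]=0;m[:,:262]=0;m[:,345:]=0
v,u=np.nonzero(m);P=cast("scene",np.c_[u,v],.099)[:,:2]*1000; r=cv2.minAreaRect(P.astype(np.float32)); print(len(u),r)
E
```

```text
released t 9.64 [ 0.6441 -0.104   0.3777] F [ 0.1  1.3 -0.7] op 0.547 gf 0.0
over lock t 10.55 [ 0.5318 -0.3005  0.3781] F [ 0.6 -0.1 -0.1] op 0.548 gf 0.0
172 ((606.5148315429688, -134.195068359375), (137.01988220214844, 42.059322357177734), 55.930667877197266)
```

View pics/door_s.png

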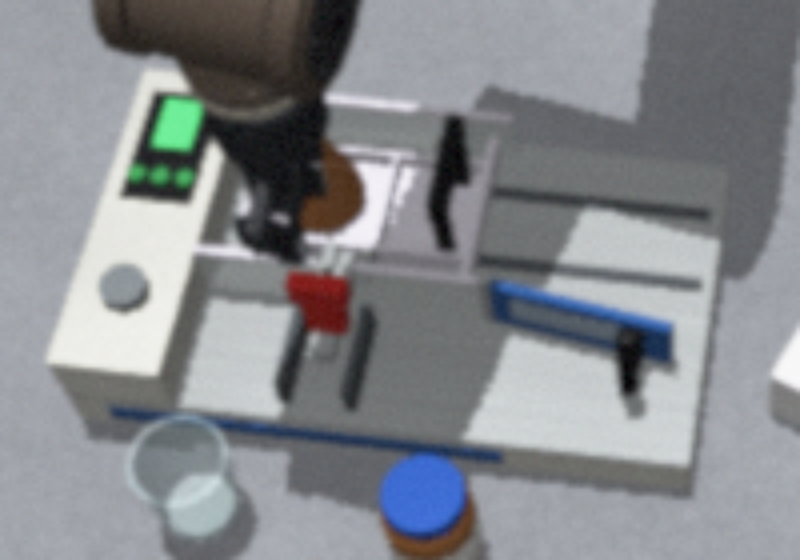

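The door stands wide open: its panel runs from crop (495,300) to (670,340), and its long direction of 55.9° corresponds to about 1.72 rad. The glassware is untouched. Next is the lock.

```bash
python3 - <<'E'
from h import *
p=uw(115,-109,124); o=rot(0)
print(line_to(p,o,max_speed=.1,contact_N=8)); rep("down")
gripper_to(0,50); rep("grip")
print("stop",line_to(uw(154,-109,124),o,max_speed=.05,contact_N=18)); rep("drawn")
c,s=np.cos(YAW),np.sin(YAW); q=state()["eef_pos"]; print("travel mm",(np.array([c,s])@(q[:2]-p[:2])*1000).round(1))
gripper_to(.5); q=state()["eef_pos"]; line_to(q+[0,0,.1],max_speed=.2); rep("up")
b=uw(0,-38,124); move_pose(b+[0,0,.1],rot(np.pi/2)); rep("over bar")
im,d=snapshot("scene"); cv2.imwrite("pics/lock_s.png",cv2.resize(im[180:320,150:350,::-1],(800,560)))
E
```

```text
False
down t 11.75 [ 0.5315 -0.3012  0.2793] F [ 0.2  0.1 -0.3] op 0.548 gf 0.0
grip t 12.13 [ 0.5326 -0.3017  0.2797] F [11.2 -3.7 -0.5] op 0.175 gf 53.4
stop True
drawn t 12.88 [ 0.5654 -0.3174  0.2795] F [-1.3  0.4  5.7] op 0.178 gf 54.4
travel mm 37.7
up t 13.91 [ 0.5651 -0.3171  0.3776] F [-0.5  0.5 -0.2] op 0.505 gf 0.0
over bar t 15.23 [ 0.4588 -0.1875  0.3783] F [-0.4 -0.9 -0.5] op 0.499 gf 0.0
```

View pics/lock_s.png

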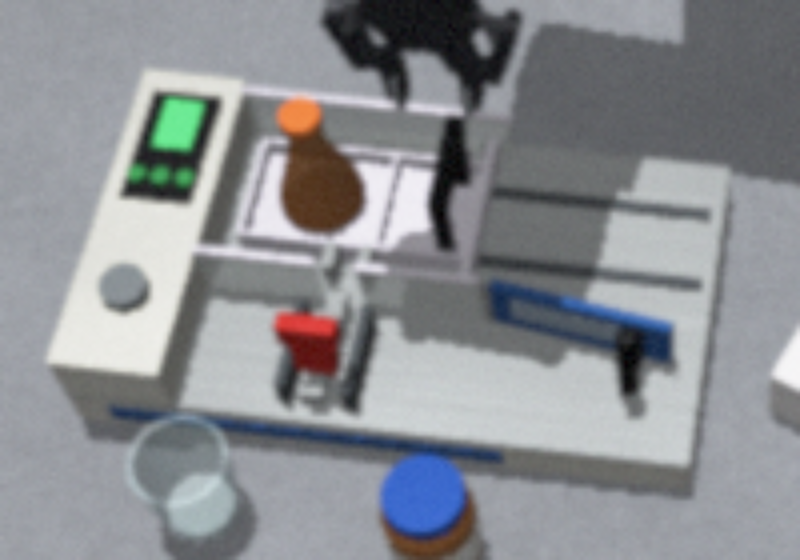

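The lock slide has visibly moved out, with its block now at crop (308,345), and the gripper hovers over the bar. I'll measure the lock's travel from the top view, then pull the carriage slowly.

```bash
cat > red.py <<'E'
from h import *
def lock(im):
    h=cv2.cvtColor(im,cv2.COLOR_RGB2HSV).astype(int); m=((h[...,0]<6)|(h[...,0]>174))&(h[...,1]>150)&(h[...,2]>70)
    m[:240]=0;m[300:]=0;m[:,410:]&=True;m[:,:410]=0;m[:,480:]=0
    v,u=np.nonzero(m);P=cast("top",np.c_[u,v],.136)[:,:2]; q=(np.array(cv2.minAreaRect((P*1000).astype(np.float32))[0])/1000-UO)
    c,s=np.cos(YAW),np.sin(YAW); return len(u),(q@np.array([[c,-s],[s,c]])*1000).round(1)
E
python3 - <<'E'
from red import *
print(lock(np.load("pics/top0.npz")["p"])); im,d=snapshot("top"); print(lock(im))
E
```

```text
(107, array([ 114.5, -109.6]))
(117, array([ 147.9, -109.1]))
```

The measured travel is about 33.4 mm, which is close but not conclusive. I'll re-grip where the block now stands and pull again to confirm the stop.

```bash
python3 - <<'E'
from red import *
o=rot(0); p=uw(149,-109,124)
move_pose(p+[0,0,.1],o); print(line_to(p,o,max_speed=.12,contact_N=8)); gripper_to(0,50); rep("grip")
ux=np.array([np.cos(YAW),np.sin(YAW)])
for x in (151,153,155,157):
    line_to(uw(x,-109,124),o,max_speed=.03); s=state(); f=ux@s["wrist_force"][:2]
    print(x,"act",(ux@(s["eef_pos"][:2]-p[:2])*1000+149).round(1),"Fx %.1f"%f)
    if f<-25: break
im,d=snapshot("top"); print(lock(im))
gripper_to(.5); rep("rel"); line_to(state()["eef_pos"]+[0,0,.1],max_speed=.25)
move_pose(uw(0,-38,224),rot(np.pi/2)); rep("over bar")
im,d=snapshot("top"); print(lock(im))
E
```

```text
False
grip t 17.99 [ 0.5622 -0.316   0.2797] F [ 0.7 -0.1  6.2] op 0.181 gf 51.3
151 act 151.1 Fx -1.0
153 act 152.7 Fx -5.3
155 act 153.6 Fx -16.8
157 act 154.5 Fx -26.8
(0, array([-494.4,  -68.1]))
rel t 19.43 [ 0.5693 -0.3193  0.2786] F [ 0.9 -0.1  0.1] op 0.502 gf 0.0
over bar t 21.30 [ 0.4588 -0.1875  0.3783] F [-0.3 -0.2 -0.5] op 0.503 gf 0.0
(119, array([ 147.4, -109.1]))
```

The force rises stiffly while the block stays put, so the lock is at its stop. Now the carriage, slowly.

```bash
python3 - <<'E'
from red import *
o=rot(np.pi/2); p=uw(0,-37.5,124); uy=np.array([-np.sin(YAW),np.cos(YAW)])
print(line_to(p,o,max_speed=.1,contact_N=8)); rep("down"); gripper_to(0,40); rep("grip")
q0=state()["eef_pos"]
for y,v in ((-20,.02),(20,.03),(60,.03),(76,.02)):
    hit=line_to(uw(0,y,124),o,max_speed=v,contact_N=15); rep(y)
    if hit: print("hit"); break
if not hit: print("stop",line_to(uw(0,90,124),o,max_speed=.012,contact_N=12))
rep("end"); print("travel",(uy@(state()["eef_pos"]-q0)[:2]*1000).round(1))
im,d=snapshot("scene"); cv2.imwrite("pics/car_s.png",cv2.resize(im[180:320,150:350,::-1],(800,560)))
E
```

```text
False
down t 22.50 [ 0.4589 -0.1869  0.2792] F [-0.2  0.2  0.2] op 0.497 gf 0.0
grip t 22.86 [ 0.4588 -0.1868  0.2793] F [-1.6 -0.3  6.1] op 0.160 gf 39.8
-20 t 23.88 [ 0.4664 -0.171   0.2793] F [0.2 0.  6.3] op 0.158 gf 40.0
20 t 25.37 [ 0.4836 -0.1349  0.2793] F [-1.8  0.8  6.9] op 0.157 gf 40.1
60 t 26.85 [ 0.5009 -0.0988  0.2793] F [-2.4  1.4  6.4] op 0.157 gf 40.1
76 t 27.80 [ 0.5078 -0.0844  0.2793] F [-3.2  1.6  8. ] op 0.152 gf 40.1
stop True
end t 28.38 [ 0.5097 -0.0806  0.2793] F [-2.4 -2.3  4.4] op 0.157 gf 40.4
travel 117.8
```

View pics/car_s.png

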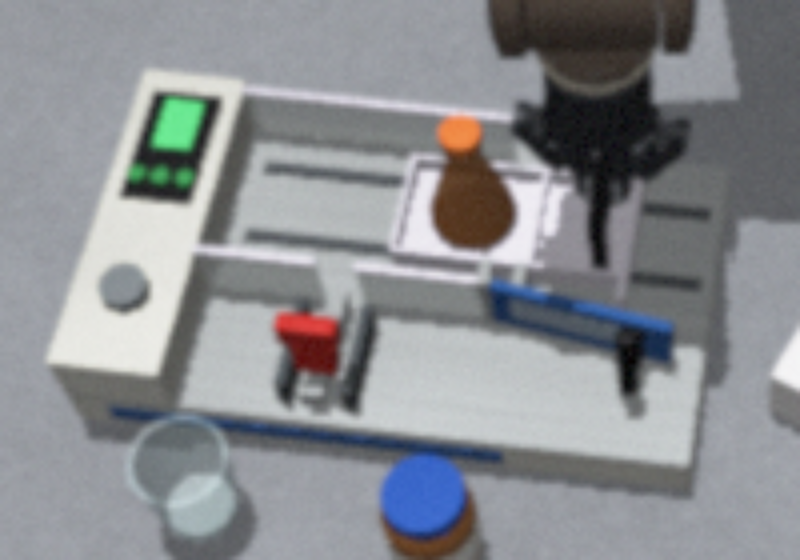

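The carriage is out with the flask standing at crop (473,210). I'll confirm the stop the same way, with small steps and watching for a stiff rise in force.

```bash
python3 - <<'E'
from red import *
o=rot(np.pi/2); uy=np.array([-np.sin(YAW),np.cos(YAW)])
q0=np.array([.4588,-.1868])
for y in (81,82,83,84,85,86,88):
    line_to(uw(0,y,124),o,max_speed=.012); s=state(); f=uy@s["wrist_force"][:2]
    print(y,"travel",(uy@(s["eef_pos"][:2]-q0)*1000).round(1),"Fy %.1f"%f)
    if f<-20: break
gripper_to(.5); rep("rel"); line_to(state()["eef_pos"]+[0,0,.12],max_speed=.15)
p=state()["eef_pos"]; line_to(p+[-.03,.0,.08],max_speed=.25)
move_j([-1.214,.491,1.559,0,1.092,-.106]); rep("away")
for n in ("top","scene"):
    im,d=snapshot(n); cv2.imwrite(f"pics/end_{n}.png",cv2.resize(im[180:370,250:530,::-1],(800,543)) if n=="top" else cv2.resize(im[180:320,150:350,::-1],(800,560)))
    W=cloud(n,d); h=cv2.cvtColor(im,cv2.COLOR_RGB2HSV)
    bl=(h[...,2]<85)&(abs(W[...,2]-.136)<.014); bl[:190]=0;bl[365:]=0;bl[:,:150 if n=="scene" else 300]=0;bl[:,345 if n=="scene" else 520:]=0
    k,l,st,ce=cv2.connectedComponentsWithStats(bl.astype(np.uint8)); c,s_=np.cos(YAW),np.sin(YAW)
    for i in range(1,k):
        if st[i,4]>9:
            v,u=np.nonzero(l==i); r=cv2.minAreaRect((cast(n,np.c_[u,v],.136)[:,:2]*1000).astype(np.float32))
            print(n,ce[i].round(),st[i,4],np.round(r[1]),((np.array(r[0])/1000-UO)@np.array([[c,-s_],[s_,c]])*1000).round(1))
    if n=="top": print("lock",lock(im))
E
```

```text
81 travel 117.8 Fy -11.5
82 travel 118.1 Fy -19.7
83 travel 118.4 Fy -29.9
rel t 29.57 [ 0.5111 -0.078   0.2786] F [-0.5  0.3 -0.3] op 0.503 gf 0.0
away t 32.92 [ 0.2795 -0.5588  0.4047] F [0.8 0.5 0.1] op 0.502 gf 0.0
top [357. 218.] 28 [13. 13.] [128.6 116. ]
top [349. 270.] 137 [11. 81.] [ 0.5 81.5]
top [382. 291.] 22 [26.  9.] [-12.7 -14.2]
lock (115, array([ 147.3, -109.1]))
scene [301. 225.] 112 [14. 93.] [ 9.  83.5]
scene [268. 222.] 45 [23. 26.] [ 10.7 -17.7]
scene [306. 265.] 32 [14. 19.] [137.7 118.8]
```

View pics/end_top.png

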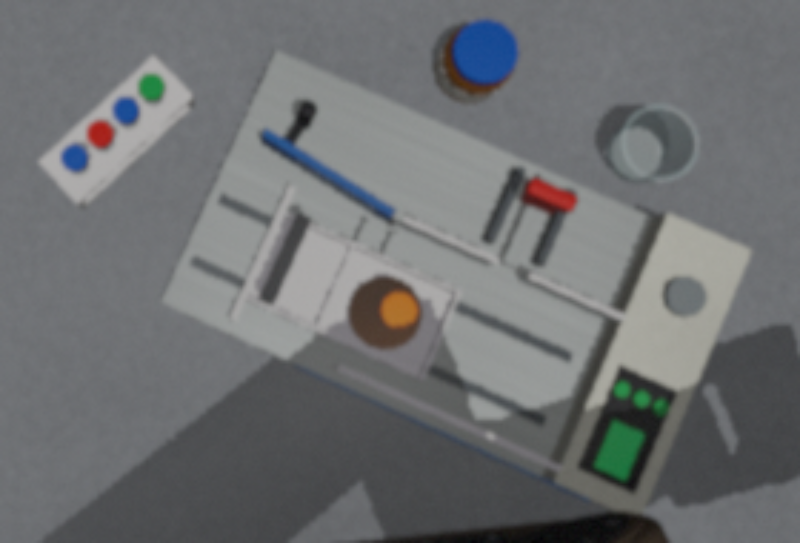

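The carriage is out at its stop with the bar at crop (287,255) and unit y about 82. The flask stands with its stopper at (400,308), the door is wide open from (393,215) to (265,135), the lock is drawn at (550,193), and the glassware is where it was.

```bash
python3 -c "
from station import *
print(hand_in())"
```

```text
the job is handed in; nothing more can be done
None
```

The job is handed in: the door stands open at about 1.7 rad, then the lock was drawn to its stop and the carriage pulled to its stop with the flask still standing; everything is released, the other glassware is where it was, and the robot's clock read about 33 s.

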